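# Hold a sensor plate flush on a tilted contact pad

### The arm

A 6-joint arm with a two-finger parallel gripper is mounted at the origin on the work surface. World frame = base frame: x ahead of the robot, y to its left, z up, the work surface at z = 0. Lengths are in m, angles in rad, forces in N, time in s.
With the tool pointing down it reaches from about 0.25 to 0.775 m from the base axis. Payload 4 kg.
Tool frame: the origin (TCP) lies between the finger pads; the fingertips stand 14 mm ahead of it and the grasp point (between the pads) lies 5 mm behind it (tip_reach is the distance from the TCP to the fingertips, in m); z points along the fingers, y is the line along which they close (so a half turn about z gives the same grasp; the last joint's range is limited). The gripper opens to 94 mm and grips with 3 to 60 N. Pads are 16 mm wide; open, the fingers measure 119 mm over their backs; the gripper's body (75 mm by 177 mm) begins 78 mm behind the grasp point.
Start: joints at [1.112, 0.087, 1.371, -0, 1.684, -0.103], TCP at [0.192, 0.516, 0.22] pointing down, gripper open.
Joint ranges: [-3.1, 3.1], [-0.76, 2.03], [0.27, 2.55], [-1.08, 4.22], [0.17, 2.65], [-2.57, 2.57]. Speed limits (rad/s): [2.79, 2.79, 3.14, 3.14, 3.14, 3.14].

### API

Orientations are given as [roll, pitch, yaw] about the fixed x, y, z axes, in that order (R = Rz(yaw) Ry(pitch) Rx(roll)).
In Python, from bench import * gives the robot as it stands. The module is installed in compiled form; this text tells all that it offers.
- The arm moves only by the tool servo_tool, never from a script. Its argument "targets" is a list of rows, each a list of 4 numbers: the shift along the tool's x, y, z in cm, then the turn about the tool's z in degrees. A call has 1 to 8 rows; each row is the pose to reach, as a shift and turn from the pose commanded when the call began, along the tool's axes at that moment; what a row does not reach only later rows make up. A row lasts 1/8 s, in which the tool goes at most 62.5 mm and 10.7 degrees, less where a joint would pass 70% of its speed; a pose out of reach is approached as far as the arm can. A call with a gripper value outside its range is refused whole. "claw" is the closure in counts, from 0 (fully open) to 255 (shut), set as the call begins (left out, the last holds). The fingers move at their own pace and stop on an object; the grip force is fixed at half the most. Time passes only in rows, so rows that repeat a pose let the fingers close. It gives the time, the measured TCP pose, the force, the opening and the grip force at its end, in the units of the state.
- get_obs(): the state, without advancing time (a new reading comes with each control period).
- snapshot(name): name is "side" or "top"; returns the picture (420x560x3 uint8, blue, green, red); there is no depth.
- camera_model(name): a dict with "camera_matrix" (3x3 intrinsics, pixels), "camera_from_world" (4x4, takes a point from world to camera coordinates). Camera axes: x right, y up, looking along -z (the intrinsics and any distortion apply to the point x, -y, -z); pixel columns grow to the right and rows downward; lengths in m; the calibration is good to about 2 mm. A picture is of the moment at which its call begins. camera_model takes no time and is no camera call.
- close_job(): hands the job in; it is judged then, once.
The state is a dict: "time": time; "joint_positions": joint angles; "qvel": joint speeds; "joint_torque": joint torques, N m; "tool_pos": TCP position; "ee_rot": TCP orientation; "wrist_force": force on the tool from outside, world axes, zero at the start; "wrist_torque": the same for the moment, N m; "width": finger opening in m; "finger_force": force on a finger pad.
Only numpy, scipy, OpenCV 4.12 (cv2) and the standard library are available. Lean on these libraries where they do the work, as an engineer would, in place of code of your own. Each camera call takes 0.05 s, during which the arm holds its last target. There are 200 camera calls.

### The job

Pick up the flat aluminium sensor plate by its block handle and hold it against the sprung contact pad on the sloped head of the test fixture: match the slope by feel so that the plate lies flush on the pad, centred and square, and press gently until the pad has gone in about half of its travel. The program finishes while still gripping the plate and pressing it there; do not let go of it at the end. Leave the bin, can, screwdriver and wrench alone.

Things in the scene. Friction and masses are not known exactly. Their poses are not given: they have to be found in the camera images.
- plate_grip (a point): Centre of the sensor plate's handle. Plate: loose, 0.1-0.21 kg, aluminium, 80 mm (its x) by 60 (y) by 6 thick, flat on the bench at the start. A black block handle, 32 mm (x) by 16 (y), rises from its middle to 52 mm above the underside; grip it across the 16 mm. This point is 30 mm above the underside; z points out on the handle's side. Half a turn about z makes no difference.
- pad_face (a point): Centre of the face of the sprung pad: flat black rubber, 100 mm (its x) by 80 (y), z straight out of it, 0.135-0.145 m above the bench, proud of the fixture's grey tray head (120 by 100). Slopes down towards the robot (low edge at -x) by 11 to 27 degrees; y is level; the head's hinge does not give. The plate goes in the middle, long side along the pad's. The point moves in with the pad.
- pad (a joint): How far the pad is pressed in, straight into its face, in m: 0 standing proud, 0.012 at the stop. Sprung: about 2 N to start it moving, about 5 N at half travel (0.006), 9 N at the stop; it springs back. It slides only and does not tilt to suit the plate.
- bin_at (a point): Open red plastic bin, 110 by 160 mm, 70 mm high, point 10 mm over the bench under its centre. Leave alone.
- screwdriver_at (a point): Screwdriver lying on the bench, about 200 mm long, point about 10 mm over the bench at its middle. Leave alone.
- can_at (a point): Spray-type can, 52 mm across, 120 mm high, point 10 mm over the bench on its axis. Leave alone.
- wrench_at (a point): Wrench lying on the bench, about 180 mm long, point about 10 mm over the bench at its middle. Leave alone.
Things that resemble listed ones, but are neither listed nor needed, are in the scene too. What is shaped like the part that bears plate_grip but turquoise is not meant.

How it is judged:
On the way:
1. the plate is lifted clear of the bench in the gripper (height (world z) of plate_grip above 0.07 m and contact force between the fingers and plate above 1 N and contact force between plate and fixture below 0.1 N), for 0.2 s.
At the end, for the whole second after the job is handed in: The fingers still grip the plate (over 12 N in all), at rest, with its underside on the pad's face: flush within 3 degrees, square within 8 degrees, centred within 10 mm each way, the pad pressed in between 2.5 and 9.5 mm of its 12 mm, with 2 to 20 N between plate and pad (angle between the z axis of plate_grip and the z axis of pad_face, either way round below 0.052 rad and angle between the x axis of plate_grip and the x axis of pad_face, either way round below 0.14 rad and x of plate_grip in the frame of pad_face between -0.01 and 0.01 m and y of plate_grip in the frame of pad_face between -0.01 and 0.01 m and z of plate_grip in the frame of pad_face between 0.027 and 0.0325 m and value of joint pad between 0.0025 and 0.0095 m and contact force between plate and pad between 2 and 20 N and contact force between the fingers and plate above 12 N and linear speed of plate below 0.01 m/s); the arm keeps its last pose, push and grip.
It fails at once if the plate is pressed on the fixture with more than 30 N (contact force between plate and fixture above 30 N).
It fails at once if the red bin is moved more than 30 mm (distance of bin_at from where it was at the start of the episode above 0.03 m).
It fails at once if the screwdriver is moved more than 30 mm (distance of screwdriver_at from where it was at the start of the episode above 0.03 m).
It fails at once if the can is moved more than 30 mm (distance of can_at from where it was at the start of the episode above 0.03 m).
It fails at once if the wrench is moved more than 30 mm (distance of wrench_at from where it was at the start of the episode above 0.03 m).
It also fails if it takes over 45 s, if anything falls off the work surface, if the arm or the gripper's body presses on something with over 40 N, if the wrist force passes 120 N, or if a joint passes its speed limit or range.

## Working session

There is one attempt and no reset: what is moved stays moved. The work goes in short steps, Python scripts to look and compute and a tool call to move; the robot and the scene stay as the last step left them, time stands still between calls to the robot, and variables do not carry over. Pictures are saved under pics/ and viewed, at most 10 in all, crops included, and the job is handed in when it is done.

Besides the shell and the picture viewer there is one more tool, called after "Call:" as a command line: name --pt "numbers of a row" for each row, then --argument value for the rest. servo_tool: Moves the arm, as the interface text tells. Its arguments: {"type":"object","properties":{"targets":{"type":"array"},"claw":{"type":"number"}},"required":["targets"]}

```bash
mkdir -p pics; python3 - <<'E'
from bench import *
import cv2,numpy as np
for n in("side","top"):
    cv2.imwrite(f"pics/{n}0.png",snapshot(n)); m=camera_model(n); print(n,{k:(np.round(v,4).tolist() if not isinstance(v,str) else v) for k,v in m.items()})
print(get_obs())
E
```

```text
side {'camera_matrix': [[383.0992, 0.0, 274.0239], [0.0, 383.0992, 208.2485], [0.0, 0.0, 1.0]], 'camera_from_world': [[0.9655, -0.2602, 0.0144, -0.5795], [0.1815, 0.7112, 0.6792, -0.1855], [-0.187, -0.6531, 0.7338, -0.9131], [0.0, 0.0, 0.0, 1.0]]}
top {'camera_matrix': [[391.0683, 0.0, 278.1354], [0.0, 391.0683, 211.1413], [0.0, 0.0, 1.0]], 'camera_from_world': [[0.0293, -0.9991, 0.0302, -0.0232], [0.9886, 0.0334, 0.1467, -0.6062], [-0.1476, 0.0256, 0.9887, -0.9471], [0.0, 0.0, 0.0, 1.0]]}
{'time': 0.1, 'joint_positions': array([ 1.11190716e+00,  8.78673627e-02,  1.37205943e+00, -1.73691948e-05,
        1.68360213e+00, -1.03109699e-01]), 'qvel': array([-0.00155331, -0.00010998, -0.00388923, -0.00068846,  0.0015348 ,
        0.00039583]), 'joint_torque': array([ 2.65154762e-03, -3.41251087e+01, -3.03302944e+01,  7.21295387e-02,
        3.03992734e-02, -1.18759590e-04]), 'tool_pos': array([0.19138874, 0.51514066, 0.21845087]), 'ee_rot': array([-3.13966489e+00, -1.82123813e-04,  2.78581107e+00]), 'wrist_force': array([-0.57228472,  0.62001107, -0.05472301]), 'wrist_torque': array([ 0.03716813,  0.02299843, -0.02920342]), 'finger_force': 0.0, 'width': 0.09397027755318073}
```

View pics/side0.png

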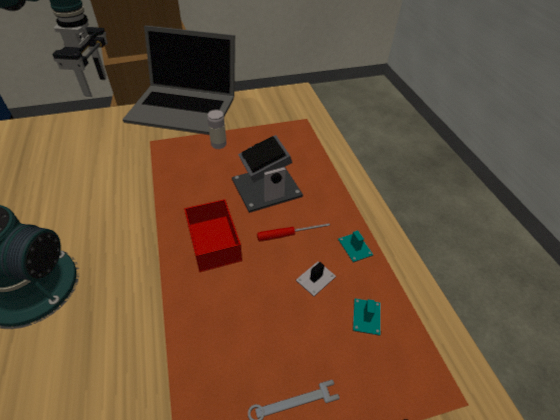

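View pics/top0.png

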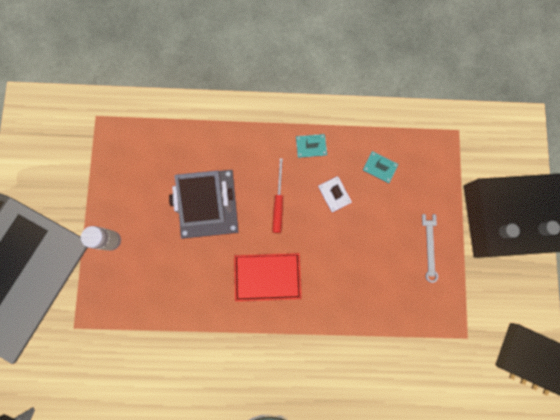

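Candidates: white/grey plate with black handle (top 335,194; side 316,277), turquoise ones (top 312,146 and 381,166; side 355,245 and 367,315). The aluminium one fits the description. The fixture is at top (205,203), with its pad at (200,198). I'll confirm these in one enlarged crop.

```bash
cat > h.py <<'E'
import cv2,numpy as np
from bench import *
def ray(n,uv):
    m=camera_model(n);K=np.array(m["camera_matrix"]);T=np.array(m["camera_from_world"])
    d=np.linalg.inv(K)@[uv[0],uv[1],1]; d=T[:3,:3].T@(d*[1,-1,-1]); return -T[:3,:3].T@T[:3,3],d
def onz(n,uv,z):
    c,d=ray(n,uv); return c+d*(z-c[2])/d[2]
def tri(a,b):
    (c1,d1),(c2,d2)=ray("top",a),ray("side",b)
    s=np.linalg.lstsq(np.c_[d1,-d2],c2-c1,rcond=None)[0]
    p,q=c1+s[0]*d1,c2+s[1]*d2; return (p+q)/2,np.linalg.norm(p-q)
def proj(n,p):
    m=camera_model(n);T=np.array(m["camera_from_world"]);q=T[:3,:3]@p+T[:3,3]
    q=np.array(m["camera_matrix"])@(q*[1,-1,-1]);return q[:2]/q[2]
E
python3 - <<'E'
from h import *
t=cv2.imread("pics/top0.png");s=cv2.imread("pics/side0.png")
def plate(im,n,x,y,r):
    c=im[y-r:y+r,x-r:x+r].astype(int)
    sat=c.max(2)-c.min(2); m=((sat<45)&(c.min(2)>110)).astype(np.uint8)
    cs,_=cv2.findContours(m,0,2);k=max(cs,key=cv2.contourArea)
    pts=np.array([onz(n,p+[x-r,y-r],.006)[:2] for p in cv2.convexHull(k)[:,0]])
    print(n,"plate",cv2.minAreaRect((pts*1000).astype(np.float32)))
    d=((c.max(2)<60)).astype(np.uint8);cs,_=cv2.findContours(d,0,2);k=max(cs,key=cv2.contourArea)
    b=cv2.minAreaRect(k);print("dark",np.array(b[0])+[x-r,y-r],b[1:],onz(n,np.array(b[0])+[x-r,y-r],.05))
plate(t,"top",335,194,24);plate(s,"side",316,277,24)
A=cv2.resize(t[155:250,155:250],(390,390),interpolation=cv2.INTER_CUBIC)
B=cv2.resize(s[125:215,225:315],(390,390),interpolation=cv2.INTER_CUBIC)
C=cv2.resize(s[255:300,295:340],(200,200),interpolation=cv2.INTER_CUBIC);D=cv2.resize(t[172:217,312:357],(200,200),interpolation=cv2.INTER_CUBIC)
o=np.zeros((600,800,3),np.uint8);o[:390,:390]=A;o[:390,400:790]=B;o[395:595,:200]=C;o[395:595,210:410]=D
cv2.imwrite("pics/crop.png",o)
E
```

```text
top plate ((664.592041015625, -153.76968383789062), (80.1441650390625, 60.919227600097656), 27.232723236083984)Traceback (most recent call last):
  File "<stdin>", line 11, in <module>
  File "<stdin>", line 9, in plate
ValueError: max() iterable argument is empty
```

```bash
python3 - <<'E'
from h import *
t=cv2.imread("pics/top0.png");s=cv2.imread("pics/side0.png")
for im,n,x,y,r in((t,"top",335,194,24),(s,"side",316,277,24)):
    c=im[y-r:y+r,x-r:x+r].astype(int)
    m=(((c.max(2)-c.min(2))<45)&(c.min(2)>110)).astype(np.uint8)
    cs,_=cv2.findContours(m,0,2);k=max(cs,key=cv2.contourArea)
    pts=np.array([onz(n,p+[x-r,y-r],.006)[:2] for p in cv2.convexHull(k)[:,0]])
    b=cv2.minAreaRect((pts*1000).astype(np.float32));print(n,b,np.round(cv2.boxPoints(b)).tolist())
A=cv2.resize(t[155:250,155:250],(390,390),interpolation=cv2.INTER_CUBIC)
B=cv2.resize(s[125:215,225:315],(390,390),interpolation=cv2.INTER_CUBIC)
C=cv2.resize(s[255:300,295:340],(200,200),interpolation=cv2.INTER_CUBIC);D=cv2.resize(t[172:217,312:357],(200,200),interpolation=cv2.INTER_CUBIC)
o=np.zeros((600,800,3),np.uint8);o[:390,:390]=A;o[:390,400:790]=B;o[395:595,:200]=C;o[395:595,210:410]=D
cv2.imwrite("pics/crop.png",np.clip(o.astype(float)*1.6,0,255).astype(np.uint8))
E
```

```text
top ((664.592041015625, -153.76968383789062), (80.1441650390625, 60.919227600097656), 27.232723236083984) [[615.0, -145.0], [643.0, -199.0], [714.0, -163.0], [686.0, -108.0]]
side ((664.307373046875, -151.340087890625), (78.36167907714844, 58.283966064453125), 28.2258358001709) [[616.0, -144.0], [644.0, -196.0], [713.0, -158.0], [685.0, -107.0]]
```

View pics/crop.png

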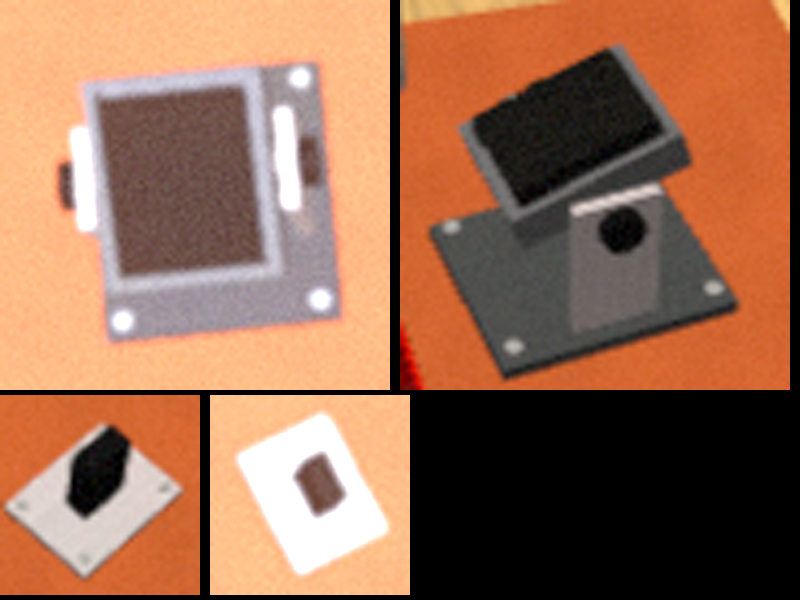

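The crop shows the bare-metal plate with its black handle (confirmed). It also shows the pad quad: top-crop corners about (97,100),(248,87),(268,265),(118,276), side-crop corners about (613,50),(665,130),(522,207),(472,125).

```bash
python3 - <<'E'
from h import *
t=cv2.imread("pics/top0.png");s=cv2.imread("pics/side0.png")
A=np.array([(97,100),(248,87),(268,265),(118,276)])*95/390+155-.5
B=(np.array([(613,50),(665,130),(522,207),(472,125)])-[400,0])*90/390+[225,125]-.5
def rep(A,B):
    P=[]
    for a,b in zip(A,B):
        p,e=tri(a,b);P.append(p);print(np.round(a,1),np.round(b,1),np.round(p,4),round(e,4))
    P=np.array(P);c=P.mean(0);x=P[0]+P[1]-P[2]-P[3];y=P[0]+P[3]-P[1]-P[2];x/=2;y/=2
    print("c",c.round(4),"size",np.linalg.norm(x),np.linalg.norm(y),"slope",np.degrees(np.arctan2(x[2],np.hypot(*x[:2]))),"yaw x",np.degrees(np.arctan2(x[1],x[0])),"yaw from y",np.degrees(np.arctan2(-y[0],y[1])),"y level",y[2])
rep(A,B)
def quad(im,th,x0,y0,w):
    g=cv2.resize(im[y0:y0+w,x0:x0+w],None,fx=4,fy=4,interpolation=cv2.INTER_CUBIC).max(2)
    m=(cv2.GaussianBlur(g,(0,0),2)<th).astype(np.uint8);cs,_=cv2.findContours(m,0,2)
    k=max(cs,key=cv2.contourArea);h=cv2.convexHull(k)
    q=cv2.approxPolyN(h,4,ensure_convex=True).reshape(-1,2)/4+[x0,y0]-.375
    return q
for tt,ts in((62,32),(70,40),(78,46)):
  qa=quad(t,tt,165,165,70);qb=quad(s,ts,230,128,65)
  m=lambda q,r:np.array([q[np.argmin(np.linalg.norm(q-p,axis=1))] for p in r])
  rep(m(qa,A),m(qb,B))
E
```

```text
[178.1 178.9] [273.7 136. ] [0.657  0.2269 0.1564] 0.0019
[214.9 175.7] [285.7 154.5] [0.6682 0.145  0.1531] 0.0019
[219.8 219.1] [252.7 172.3] [0.5738 0.1328 0.1211] 0.0032
[183.2 221.7] [241.1 153.3] [0.5623 0.2167 0.122 ] 0.0014
c [0.6153 0.1803 0.1381] size 0.1008719431051428 0.0836344293890277 slope 19.244030488517698 yaw x 6.765726477831789 yaw from y 7.765778208837373 y level 0.0020837528028560814Traceback (most recent call last):
  File "<stdin>", line 19, in <module>
  File "<stdin>", line 15, in quad
ValueError: max() iterable argument is empty
```

Plate centre is about (0.6645,-0.1525), long axis at 27.7°. Pad centre is about (0.615,0.180,0.138), slope about 19°, yaw about 7°; sizes and height match the description. Next I move above the plate.

Call:
servo_tool --pt "-4 -2.8 0 -6" --pt "-8.4 -5.7 0 -12" --pt "-12.7 -8.6 0 -18" --pt "-17 -11.5 0 -24" --pt "-21.2 -14.4 0 -30" --pt "-25.4 -17.3 0 -36" --pt "-29.7 -20.2 0 -42" --pt "-34 -23 0 -48" --claw 60

```text
time: 1.1
tool_pos: [0.4307, 0.18, 0.2191]
ee_rot: [3.141, -0.0, -2.656]
wrist_force: [0.9, 0.3, -0.0]
width: 0.0719
finger_force: 0.0
```

```bash
cat >> h.py <<'E'
from scipy.spatial.transform import Rotation as Ro
def to(p,yaw=None):
    o=get_obs();R=Ro.from_euler("xyz",o["ee_rot"]).as_matrix()
    print("t",round(o["time"],2),"pos",o["tool_pos"].round(4),"rpy",np.degrees(o["ee_rot"]).round(2),"F",o["wrist_force"].round(2),"T",o["wrist_torque"].round(3),"w",round(o["width"],4),"ff",round(o["finger_force"],1),"q6",round(o["joint_positions"][5],2))
    print("shift cm",(R.T@(np.array(p)-o["tool_pos"])*100).round(2))
    if yaw is not None: print("turn",round(-((yaw-np.degrees(o["ee_rot"][2])+90)%180-90),2))
E
python3 -c "
from h import *
to((.6645,-.1525,.15),27.7)"
```

```text
t 1.1 pos [0.4307 0.18   0.2191] rpy [ 1.7998e+02 -2.0000e-02 -1.5219e+02] F [ 0.9   0.25 -0.  ] T [ 0.015  0.009 -0.025] w 0.0719 ff 0.0 q6 -1.78
shift cm [ -5.17 -40.32   6.9 ]
turn 0.11
```

Call:
servo_tool --pt "-0.6 -5 0 0" --pt "-1.3 -10 0 0" --pt "-1.9 -15 1 0" --pt "-2.6 -20 2 0" --pt "-3.2 -25 3 0" --pt "-3.8 -30 5 0" --pt "-4.5 -35 6 0" --pt "-5.2 -40.3 6.9 0"

```text
time: 2.1
tool_pos: [0.6634, -0.1525, 0.149]
ee_rot: [3.14, -0.001, -2.659]
wrist_force: [0.4, 0.3, 0.0]
width: 0.072
finger_force: 0.0
```

Call:
servo_tool --pt "0 0 0 0" --pt "0 0 0 0"

```text
time: 2.35
tool_pos: [0.6626, -0.151, 0.1497]
ee_rot: [3.14, -0.001, -2.66]
wrist_force: [-0.3, -0.4, -0.3]
width: 0.0719
finger_force: 0.0
```

```bash
python3 -c "
from h import *
to((.6645,-.1525,.027),27.7)
o=get_obs();s=snapshot('side');t=snapshot('top')
p=o['tool_pos'].copy();p[2]+=-.014;print('tip proj',proj('side',p),proj('top',p))
A=cv2.resize(s[230:330,260:360],(400,400),interpolation=cv2.INTER_CUBIC);B=cv2.resize(t[150:250,285:385],(400,400),interpolation=cv2.INTER_CUBIC)
cv2.imwrite('pics/above.png',np.hstack([A,B]))"
```

```text
t 2.35 pos [ 0.6626 -0.151   0.1497] rpy [ 1.799e+02 -5.000e-02 -1.524e+02] F [-0.33 -0.43 -0.28] T [ 0.106  0.042 -0.009] w 0.0719 ff 0.0 q6 -2.36
shift cm [-0.11 -0.24 12.27]
turn -0.1
tip proj [320.35027215 244.97761876] [342.80555497 183.89857826]
```

View pics/above.png

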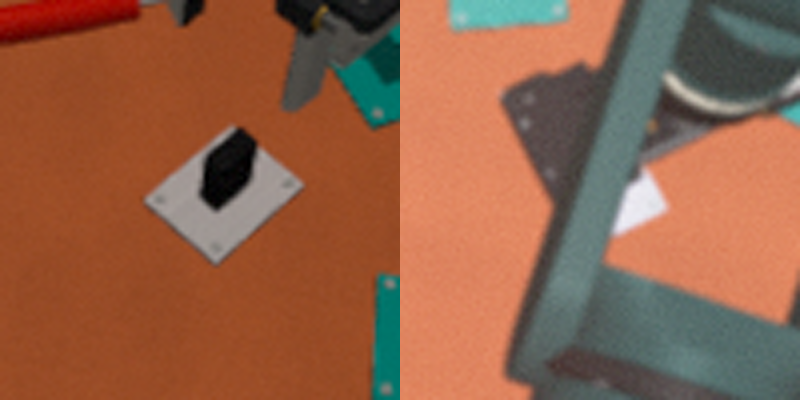

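The picture shows the fingers straddling the handle line, with tips near crop (300,100) and (190,5), and the plate untouched. Descending.

Call:
servo_tool --pt "-0.1 -0.2 3 0" --pt "-0.1 -0.2 6 0" --pt "-0.1 -0.2 8.5 0" --pt "-0.1 -0.2 10.5 0" --pt "-0.1 -0.2 11.7 0" --pt "-0.1 -0.2 12.2 0" --pt "-0.1 -0.2 12.2 0"

```text
time: 3.32
tool_pos: [0.6652, -0.1528, 0.0289]
ee_rot: [-3.141, 0.001, -2.66]
wrist_force: [0.3, -0.3, 0.4]
width: 0.072
finger_force: 0.0
```

Call:
servo_tool --pt "0 0 0 0" --pt "0 0 0 0" --pt "0 0 0 0" --pt "0 0 0 0" --pt "0 0 0 0" --pt "0 0 0 0" --pt "0 0 0 0" --pt "0 0 0 0" --claw 255

```text
time: 4.32
tool_pos: [0.6649, -0.1529, 0.0285]
ee_rot: [-3.141, 0.0, -2.66]
wrist_force: [-0.6, -0.7, -0.5]
width: 0.0161
finger_force: 30.0
```

```bash
python3 -c "
from h import *
to((.6645,-.1525,.15),27.7)"
```

```text
t 4.33 pos [ 0.6649 -0.1529  0.0285] rpy [-179.99    0.   -152.39] F [-0.56 -0.72 -0.54] T [ 0.002 -0.034  0.04 ] w 0.0161 ff 30.0 q6 -2.36
shift cm [  0.02   0.05 -12.15]
turn -0.09
```

Gripped: opening 16.1 mm, 30 N. Lift, then carry over the pad with a 20.4° turn.

Call:
servo_tool --pt "0 0 -2 0" --pt "0 0 -5 0" --pt "0 0 -8 0" --pt "0 0 -11 0" --pt "0 0 -14 0" --pt "0 0 -17 0" --pt "0 0 -19 0" --pt "0 0 -20 0"

```text
time: 5.32
tool_pos: [0.6653, -0.1528, 0.2316]
ee_rot: [-3.139, 0.003, -2.66]
wrist_force: [0.2, -0.4, -1.9]
width: 0.0161
finger_force: 30.0
```

Call:
servo_tool --pt "-1 3 0 2" --pt "-2.2 7 0 5" --pt "-3.6 11.5 0 8" --pt "-5 16 0 11" --pt "-6.4 20.5 0 14" --pt "-7.8 25 0 17" --pt "-9.1 29.2 0 19" --pt "-10 32.2 0 20.4"

```text
time: 6.32
tool_pos: [0.6032, 0.1809, 0.2283]
ee_rot: [3.141, -0.001, -3.015]
wrist_force: [-0.7, -0.5, -1.5]
width: 0.0158
finger_force: 30.0
```

Call:
servo_tool --pt "0 0 0 0" --pt "0 0 0 0" --pt "0 0 0 0"

```text
time: 6.7
tool_pos: [0.6045, 0.1777, 0.2284]
ee_rot: [-3.141, -0.0, -3.017]
wrist_force: [0.2, 0.4, -0.8]
width: 0.0158
finger_force: 30.0
```

```bash
python3 -c "
from h import *
to((.605,.179,.2),7.2)
s=snapshot('side');t=snapshot('top')
A=cv2.resize(s[100:220,210:330],(400,400),interpolation=cv2.INTER_CUBIC);B=cv2.resize(t[140:260,145:265],(400,400),interpolation=cv2.INTER_CUBIC)
cv2.imwrite('pics/hover.png',np.clip(np.hstack([A,B]).astype(float)*1.6,0,255))"
```

```text
t 6.7 pos [0.6045 0.1777 0.2284] rpy [-1.7998e+02 -1.0000e-02 -1.7287e+02] F [ 0.22  0.41 -0.78] T [ 0.073 -0.027 -0.017] w 0.0158 ff 30.0 q6 -1.5
shift cm [-0.07  0.13  2.84]
turn -0.07[ WARN:0@0.408] global loadsave.cpp:1063 imwrite_ Unsupported depth image for selected encoder is fallbacked to CV_8U.
```

View pics/hover.png

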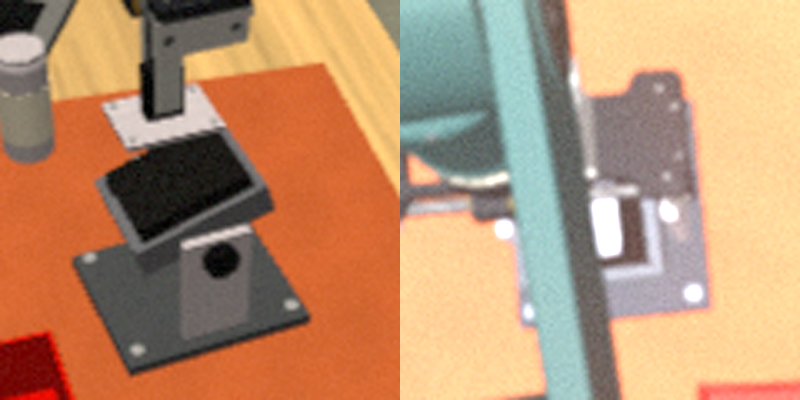

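The plate hangs square over the pad: plate at crop (165,115), pad at (185,185) in the side view. Going down to the first touch.

Call:
servo_tool --pt "-0.1 0.1 1.5 0" --pt "-0.1 0.1 3 0" --pt "-0.1 0.1 4 0" --pt "-0.1 0.1 4.3 0" --pt "-0.1 0.1 4.3 0"

```text
time: 7.42
tool_pos: [0.605, 0.18, 0.1852]
ee_rot: [3.142, -0.0, -3.016]
wrist_force: [-0.1, -0.1, -1.7]
width: 0.016
finger_force: 30.0
```

Call:
servo_tool --pt "0 0 0.2 0" --pt "0 0 0.4 0" --pt "0 0 0.6 0" --pt "0 0 0.6 0"

```text
time: 7.92
tool_pos: [0.6052, 0.1801, 0.1799]
ee_rot: [3.141, 0.001, -3.016]
wrist_force: [-1.0, -0.2, 0.4]
width: 0.0158
finger_force: 30.0
```

```bash
python3 -c "
from h import *
to((.605,.179,.175),7.2)"
```

```text
t 7.92 pos [0.6052 0.1801 0.1799] rpy [ 1.7999e+02  4.0000e-02 -1.7279e+02] F [-1.   -0.16  0.39] T [-0.017  0.014  0.056] w 0.0158 ff 30.0 q6 -1.5
shift cm [ 0.04 -0.1   0.49]
turn 0.01
```

Call:
servo_tool --pt "0 0 0.1 0" --pt "0 0 0.2 0" --pt "0 0 0.3 0" --pt "0 0 0.3 0"

```text
time: 8.43
tool_pos: [0.6055, 0.1801, 0.177]
ee_rot: [3.141, 0.001, -3.016]
wrist_force: [1.3, 0.2, 2.2]
width: 0.0155
finger_force: 30.0
```

```bash
python3 -c "
from h import *
to((.605,.179,.175),7.2)"
```

```text
t 8.43 pos [0.6055 0.1801 0.177 ] rpy [ 1.7999e+02  8.0000e-02 -1.7279e+02] F [1.3  0.16 2.18] T [ 0.089 -0.239  0.05 ] w 0.0155 ff 30.0 q6 -1.5
shift cm [ 0.06 -0.1   0.2 ]
turn 0.01
```

First contact is at about z 0.178, as predicted. Pressing on in small steps.

Call:
servo_tool --pt "0 0 0.1 0" --pt "0 0 0.2 0" --pt "0 0 0.3 0" --pt "0 0 0.4 0" --pt "0 0 0.4 0" --pt "0 0 0.4 0"

```text
time: 9.18
tool_pos: [0.6054, 0.1801, 0.1729]
ee_rot: [3.141, 0.001, -3.016]
wrist_force: [1.0, 0.3, 4.8]
width: 0.0159
finger_force: 30.0
```

```bash
python3 -c "
from h import *
to((.605,.179,.175),7.2)"
```

```text
t 9.18 pos [0.6054 0.1801 0.1729] rpy [ 1.7999e+02  6.0000e-02 -1.7278e+02] F [0.98 0.3  4.77] T [ 0.162 -0.552 -0.009] w 0.0159 ff 30.0 q6 -1.5
shift cm [ 0.05 -0.11 -0.21]
turn 0.02
```

Call:
servo_tool --pt "0 0 0.1 0" --pt "0 0 0.2 0" --pt "0 0 0.3 0" --pt "0 0 0.3 0" --pt "0 0 0.3 0"

```text
time: 9.8
tool_pos: [0.6056, 0.1801, 0.1704]
ee_rot: [3.141, 0.002, -3.016]
wrist_force: [1.4, 0.8, 6.2]
width: 0.0157
finger_force: 30.0
```

```bash
python3 -c "
from h import *
to((.605,.179,.175),7.2)"
```

```text
t 9.8 pos [0.6056 0.1801 0.1704] rpy [ 1.7999e+02  1.2000e-01 -1.7279e+02] F [1.37 0.83 6.24] T [ 0.17  -0.525  0.05 ] w 0.0157 ff 30.0 q6 -1.5
shift cm [ 0.08 -0.1  -0.46]
turn 0.01
```

Call:
servo_tool --pt "0 0 0.1 0" --pt "0 0 0.2 0" --pt "0 0 0.2 0" --pt "0 0 0.2 0"

```text
time: 10.3
tool_pos: [0.606, 0.1802, 0.169]
ee_rot: [3.141, 0.003, -3.016]
wrist_force: [1.8, 0.9, 7.7]
width: 0.0159
finger_force: 30.0
```

```bash
python3 -c "
from h import *
to((.605,.179,.175),7.2)"
```

```text
t 10.3 pos [0.606  0.1802 0.169 ] rpy [ 179.99    0.2  -172.78] F [1.78 0.92 7.65] T [ 0.187 -0.642 -0.056] w 0.0159 ff 30.0 q6 -1.5
shift cm [ 0.12 -0.11 -0.6 ]
turn 0.02
```

Call:
servo_tool --pt "0 0 0.1 0" --pt "0 0 0.2 0" --pt "0 0 0.2 0" --pt "0 0 0.2 0"

```text
time: 10.8
tool_pos: [0.6064, 0.1802, 0.1675]
ee_rot: [3.141, 0.005, -3.016]
wrist_force: [1.5, 1.1, 9.1]
width: 0.0159
finger_force: 30.0
```

```bash
python3 -c "
from h import *
to((.605,.179,.175),7.2)
s=snapshot('side')
A=cv2.resize(s[120:200,220:310],(720,640),interpolation=cv2.INTER_CUBIC)[:600]
cv2.imwrite('pics/press1.png',np.clip(A.astype(float)*1.6,0,255).astype(np.uint8))"
```

```text
t 10.8 pos [0.6064 0.1802 0.1675] rpy [ 179.98    0.27 -172.79] F [1.47 1.12 9.11] T [ 0.23  -0.69   0.049] w 0.0159 ff 30.0 q6 -1.5
shift cm [ 0.15 -0.1  -0.75]
turn 0.01
```

View pics/press1.png

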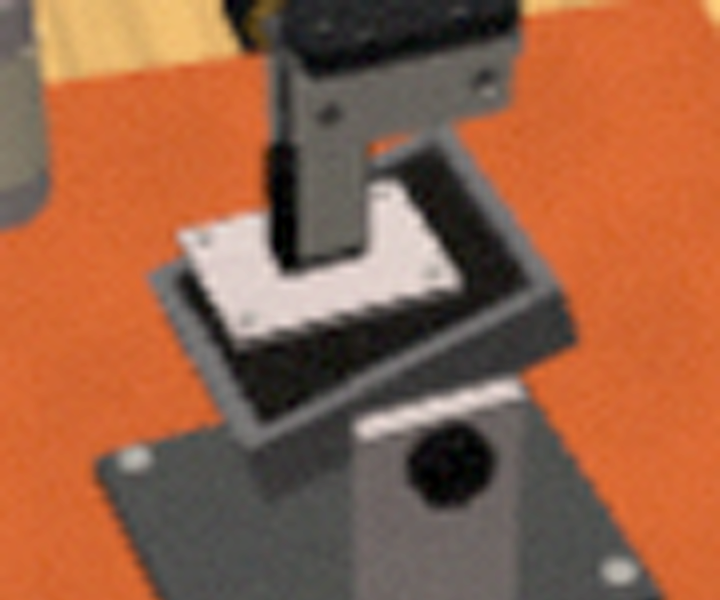

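The plate is still nearly level, with its far edge pressing the pad almost to its stop; grip friction is holding it. Dragging the tool downslope while pressing adds turning moment.

Call:
servo_tool --pt "0.1 0 0.08 0" --pt "0.2 0 0.15 0" --pt "0.3 0 0.2 0" --pt "0.4 0 0.25 0" --pt "0.5 0 0.3 0" --pt "0.5 0 0.3 0"

```text
time: 11.6
tool_pos: [0.6015, 0.1796, 0.1646]
ee_rot: [3.141, 0.005, -3.016]
wrist_force: [1.5, 0.0, 9.0]
width: 0.016
finger_force: 30.0
```

```bash
python3 -c "
from h import *
to((.605,.179,.165),7.2)"
```

```text
t 11.6 pos [0.6015 0.1796 0.1646] rpy [ 179.98    0.28 -172.79] F [1.46 0.02 9.02] T [ 0.247 -0.759 -0.014] w 0.016 ff 30.0 q6 -1.5
shift cm [-0.34 -0.11 -0.04]
turn 0.01
```

Call:
servo_tool --pt "0 0 0.1 0" --pt "0 0 0.2 0" --pt "0 0 0.3 0" --pt "0 0 0.3 0" --pt "0 0 0.3 0"

```text
time: 12.22
tool_pos: [0.5998, 0.1794, 0.1617]
ee_rot: [3.141, 0.001, -3.016]
wrist_force: [-2.8, -1.1, 11.2]
width: 0.0159
finger_force: 30.0
```

```bash
python3 -c "
from h import *
to((.605,.179,.165),7.2)"
```

```text
t 12.22 pos [0.5998 0.1794 0.1617] rpy [ 1.7999e+02  5.0000e-02 -1.7278e+02] F [-2.78 -1.14 11.2 ] T [0.086 0.105 0.032] w 0.0159 ff 30.0 q6 -1.5
shift cm [-0.51 -0.11 -0.33]
turn 0.02
```

```bash
python3 -c "
from h import *
s=snapshot('side')
A=cv2.resize(s[120:200,220:310],(720,640),interpolation=cv2.INTER_CUBIC)[:600]
cv2.imwrite('pics/press2.png',np.clip(A.astype(float)*1.6,0,255).astype(np.uint8))"
```

```text
(no output)
```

View pics/press2.png

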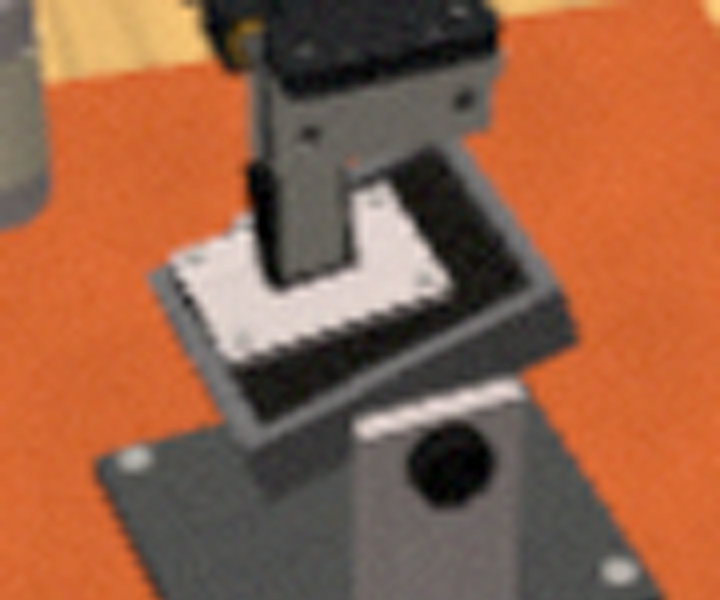

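The plate has tilted only a few degrees: its front edge runs (230,360)→(450,297), less steep than the tray's (258,425)→(530,285). Edge friction was unfavourable. I'll back off, restart about 15 mm upslope, then press while dragging downslope.

Call:
servo_tool --pt "0 0 -0.4 0" --pt "-0.3 0 -0.9 0" --pt "-0.8 0 -1.3 0" --pt "-1.2 0 -1.4 0" --pt "-1.5 0 -1.4 0" --pt "-1.5 0 -1.2 0" --pt "-1.5 0 -0.9 0" --pt "-1.5 0 -0.6 0"

```text
time: 13.28
tool_pos: [0.6166, 0.1815, 0.1671]
ee_rot: [3.141, 0.005, -3.016]
wrist_force: [-1.4, -0.4, 6.4]
width: 0.0158
finger_force: 30.0
```

```bash
python3 -c "
from h import *
to((.605,.179,.153),7.2)"
```

```text
t 13.28 pos [0.6166 0.1815 0.1671] rpy [ 179.98    0.31 -172.79] F [-1.37 -0.39  6.43] T [ 0.089 -0.072  0.036] w 0.0158 ff 30.0 q6 -1.5
shift cm [ 1.19 -0.1   1.4 ]
turn 0.01
```

Call:
servo_tool --pt "0.1 0 0.15 0" --pt "0.2 0 0.3 0" --pt "0.35 0 0.45 0" --pt "0.5 0 0.6 0" --pt "0.6 0 0.7 0"

```text
time: 13.9
tool_pos: [0.6126, 0.181, 0.1618]
ee_rot: [3.141, 0.011, -3.016]
wrist_force: [1.5, -0.9, 8.5]
width: 0.016
finger_force: 30.0
```

```bash
python3 -c "
from h import *
to((.605,.179,.153),7.2);o=get_obs();print('MG',o['wrist_torque'][1]+.187*o['wrist_force'][0])"
```

```text
t 13.9 pos [0.6126 0.181  0.1618] rpy [ 179.97    0.66 -172.8 ] F [ 1.49 -0.89  8.49] T [ 0.207 -0.684  0.027] w 0.016 ff 30.0 q6 -1.5
shift cm [ 0.79 -0.1   0.87]
turn -0.0
MG -0.40433006345944617
```

Force is moderate while the tool descends, so the plate is rotating. Continuing the same motion.

Call:
servo_tool --pt "0.1 0 0.1 0" --pt "0.2 0 0.2 0" --pt "0.3 0 0.3 0" --pt "0.4 0 0.4 0" --pt "0.4 0 0.4 0"

```text
time: 14.52
tool_pos: [0.6084, 0.1806, 0.1576]
ee_rot: [3.141, 0.011, -3.016]
wrist_force: [1.3, 0.1, 8.3]
width: 0.0158
finger_force: 30.0
```

```bash
python3 -c "
from h import *
to((.605,.179,.153),7.2);o=get_obs();print('MG',o['wrist_torque'][1]+.187*o['wrist_force'][0])"
```

```text
t 14.53 pos [0.6084 0.1806 0.1576] rpy [ 179.95    0.62 -172.8 ] F [1.29 0.12 8.25] T [ 0.274 -0.593  0.036] w 0.0158 ff 30.0 q6 -1.5
shift cm [ 0.36 -0.12  0.46]
turn 0.0
MG -0.351576434451504
```

Call:
servo_tool --pt "0.1 0 0.1 0" --pt "0.15 0 0.2 0" --pt "0.2 0 0.3 0" --pt "0.2 0 0.4 0" --pt "0.2 0 0.4 0"

```text
time: 15.15
tool_pos: [0.607, 0.1805, 0.1558]
ee_rot: [3.14, 0.013, -3.016]
wrist_force: [-0.4, 0.2, 13.4]
width: 0.0159
finger_force: 30.0
```

```bash
python3 -c "
from h import *
to((.605,.179,.153),7.2);o=get_obs();print('MG',o['wrist_torque'][1]+.187*o['wrist_force'][0])
s=snapshot('side')
A=cv2.resize(s[120:200,220:310],(720,640),interpolation=cv2.INTER_CUBIC)[:600]
cv2.imwrite('pics/press3.png',np.clip(A.astype(float)*1.6,0,255).astype(np.uint8))"
```

```text
t 15.15 pos [0.607  0.1805 0.1558] rpy [ 179.93    0.77 -172.8 ] F [-0.41  0.2  13.36] T [ 0.277 -0.231  0.025] w 0.0159 ff 30.0 q6 -1.5
shift cm [ 0.23 -0.12  0.28]
turn 0.0
MG -0.30742953710361903
```

View pics/press3.png

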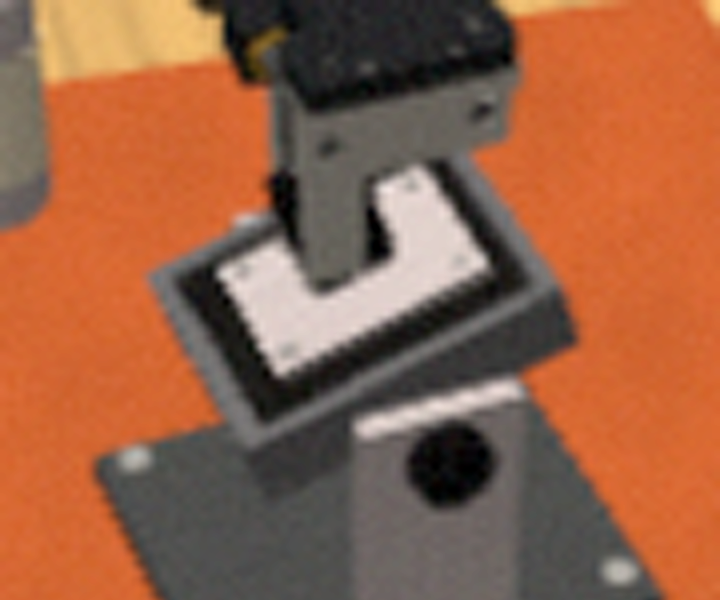

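The plate is now flush: its front edge (280,378)→(492,265) has slope -0.53, parallel to the tray's -0.52, with even margins. The pad is at its stop at about 15 N, so I back off towards half travel.

Call:
servo_tool --pt "0 0 -0.1 0" --pt "0 0 -0.2 0" --pt "0 0 -0.3 0" --pt "0 0 -0.4 0" --pt "0 0 -0.4 0" --pt "0 0 -0.4 0"

```text
time: 15.95
tool_pos: [0.6062, 0.1804, 0.1573]
ee_rot: [3.14, 0.01, -3.016]
wrist_force: [0.8, -0.1, 7.0]
width: 0.0155
finger_force: 30.0
```

```bash
python3 -c "
from h import *
to((.607,.1805,.1615),7.2);o=get_obs();print('MG',o['wrist_torque'][1]+.187*o['wrist_force'][0])"
```

```text
t 15.95 pos [0.6062 0.1804 0.1573] rpy [ 179.94    0.57 -172.8 ] F [ 0.76 -0.06  7.01] T [ 0.345 -0.495  0.006] w 0.0155 ff 30.0 q6 -1.5
shift cm [-0.08 -0.   -0.42]
turn 0.0
MG -0.35272932453068817
```

Call:
servo_tool --pt "0 0 -0.1 0" --pt "0 0 -0.2 0" --pt "0 0 -0.3 0" --pt "0 0 -0.4 0" --pt "0 0 -0.4 0" --pt "0 0 -0.4 0" --pt "0 0 -0.4 0"

```text
time: 16.82
tool_pos: [0.6054, 0.1803, 0.1602]
ee_rot: [3.141, 0.007, -3.016]
wrist_force: [0.7, 0.1, 4.1]
width: 0.016
finger_force: 30.0
```

```bash
cat > ang.py <<'E'
from h import *
to((.607,.1805,.1615),7.2);o=get_obs();print('MG',o['wrist_torque'][1]+.187*o['wrist_force'][0])
s=np.mean([snapshot('side').astype(float) for _ in range(6)],0)
cv2.imwrite('pics/last.png',s.astype(np.uint8))
# subpixel columns: plate front edge (bright->dark) and tray front rim outer edge along columns
g=s.max(2)
P=[]
for u in range(257,280):
    v0=int(120+(378-(u-220)*8*.533+.533*280)/8)  # near predicted edge row
    c=g[v0-5:v0+5,u]; d=-np.diff(c); i=d.argmax()
    if 0<i<8: y1,y2,y3=d[i-1:i+2]; P.append((u,v0-5+i+.5+.5*(y1-y3)/(y1-2*y2+y3)))
P=np.array(P);k=np.polyfit(P[:,0],P[:,1],1);r=P[:,1]-np.polyval(k,P[:,0]);P=P[abs(r)<.5];k=np.polyfit(P[:,0],P[:,1],1)
print("edge slope px",k[0].round(4),len(P),np.std(P[:,1]-np.polyval(k,P[:,0])).round(3))
a0=np.radians(7.2);c=np.array([.6153,.1803,.1321])
for a in range(11,28,2):
    a=np.radians(a);u=np.array([np.cos(a)*np.cos(a0),np.cos(a)*np.sin(a0),np.sin(a)]);y=np.array([-np.sin(a0),np.cos(a0),0])
    p,q=proj('side',c-.04*u-.03*y),proj('side',c+.04*u-.03*y);print(round(np.degrees(a)),round((q-p)[1]/(q-p)[0],4),end='; ')
E
python3 ang.py
```

```text
t 16.82 pos [0.6054 0.1803 0.1602] rpy [ 179.95    0.42 -172.79] F [0.67 0.15 4.08] T [ 0.25  -0.385  0.01 ] w 0.016 ff 30.0 q6 -1.5
shift cm [-0.16  0.   -0.13]
turn 0.01
MG -0.2590430472382201
edge slope px -0.4993 23 0.213
11 -0.4151; 13 -0.4452; 15 -0.4758; 17 -0.5069; 19 -0.5387; 21 -0.5713; 23 -0.6048; 25 -0.6392; 27 -0.6748;
```

The edge fit shows the plate sprang back to about 16.5° against the pad's roughly 19°, because torsion is stored in the grip. Earlier drags showed friction of at least 0.5, so the plate will sit on the slope by itself. I'll ease to nearly zero load, loosen the fingers by 2 mm a side so it settles flush, and regrip without torsion.

Call:
servo_tool --pt "0.05 0 -0.15 0" --pt "0.1 0 -0.3 0" --pt "0.15 0 -0.45 0" --pt "0.2 0 -0.6 0" --pt "0.2 0 -0.65 0" --pt "0.2 0 -0.65 0"

```text
time: 17.88
tool_pos: [0.6007, 0.1795, 0.1644]
ee_rot: [-3.142, -0.001, -3.016]
wrist_force: [0.0, 0.7, 1.7]
width: 0.0157
finger_force: 30.0
```

```bash
python3 ang.py
```

```text
t 17.88 pos [0.6007 0.1795 0.1644] rpy [-1.8000e+02 -8.0000e-02 -1.7278e+02] F [0.04 0.73 1.74] T [ 0.188 -0.147  0.069] w 0.0157 ff 30.0 q6 -1.5
shift cm [-0.63  0.02  0.29]
turn 0.02
MG -0.13864755124952033
edge slope px -0.4949 22 0.157
11 -0.4151; 13 -0.4452; 15 -0.4758; 17 -0.5069; 19 -0.5387; 21 -0.5713; 23 -0.6048; 25 -0.6392; 27 -0.6748;
```

Call:
servo_tool --pt "-0.2 0 -0.2 0" --pt "-0.4 0 -0.3 0" --pt "-0.45 0 -0.32 0" --pt "-0.45 0 -0.32 0" --pt "-0.45 0 -0.32 0"

```text
time: 18.8
tool_pos: [0.6055, 0.18, 0.1681]
ee_rot: [-3.141, -0.0, -3.016]
wrist_force: [-1.9, -0.4, 0.3]
width: 0.016
finger_force: 30.0
```

```bash
python3 ang.py
```

```text
t 18.8 pos [0.6055 0.18   0.1681] rpy [-1.7999e+02 -1.0000e-02 -1.7279e+02] F [-1.95 -0.45  0.33] T [-0.035  0.232  0.022] w 0.016 ff 30.0 q6 -1.5
shift cm [-0.15  0.03  0.66]
turn 0.01
MG -0.131576682435898
edge slope px -0.48 10 0.155
11 -0.4151; 13 -0.4452; 15 -0.4758; 17 -0.5069; 19 -0.5387; 21 -0.5713; 23 -0.6048; 25 -0.6392; 27 -0.6748;
```

Call:
servo_tool --pt "0 0 0 0" --pt "0 0 0 0" --pt "0 0 0 0" --pt "0 0 0 0" --pt "0 0 0 0" --claw 200

```text
time: 19.73
tool_pos: [0.6056, 0.1801, 0.1682]
ee_rot: [3.141, 0.0, -3.016]
wrist_force: [0.1, 0.2, -0.1]
width: 0.0204
finger_force: 0.0
```

```bash
python3 ang.py
```

```text
t 19.73 pos [0.6056 0.1801 0.1682] rpy [ 1.7999e+02  1.0000e-02 -1.7278e+02] F [ 0.13  0.15 -0.12] T [-0.018  0.032 -0.019] w 0.0204 ff 0.0 q6 -1.5
shift cm [-0.14  0.02  0.67]
turn 0.02
MG 0.056148086127544676
edge slope px -0.5213 14 0.133
11 -0.4151; 13 -0.4452; 15 -0.4758; 17 -0.5069; 19 -0.5387; 21 -0.5713; 23 -0.6048; 25 -0.6392; 27 -0.6748;
```

Fingers are free, and the plate rests flush and still on the pad. Measuring its position on the pad plane before regripping.

```bash
cat > pos.py <<'E'
from h import *
s=np.mean([snapshot('side').astype(float) for _ in range(4)],0).astype(np.uint8)
x0,y0,w,hh=232,130,62,60
g=cv2.resize(s[y0:y0+hh,x0:x0+w],None,fx=4,fy=4,interpolation=cv2.INTER_CUBIC).astype(int)
m=((g.max(2)-g.min(2)<40)&(g.min(2)>100)).astype(np.uint8)
m=cv2.morphologyEx(m,cv2.MORPH_OPEN,np.ones((5,5)))
cs,_=cv2.findContours(m,0,2)
cs=[k for k in cs if cv2.contourArea(k)>150];print([(cv2.contourArea(k),cv2.boundingRect(k)) for k in cs])
h=cv2.convexHull(np.vstack(cs));q=h[:,0]/4+[x0,y0]-.375
a,a0=np.radians(18.7),np.radians(7.2)
u=np.array([np.cos(a)*np.cos(a0),np.cos(a)*np.sin(a0),np.sin(a)]);y=np.array([-np.sin(a0),np.cos(a0),0]);n=np.cross(u,y)
c=np.array([.6153,.1803,.1381]);c2=c+.006*n
def uv(p):
    o,d=ray("side",p);r=o+d*((c2-o)@n)/(d@n)-c2;return [r@u*1000,r@y*1000]
P=np.array([uv(p) for p in q],np.float32);b=cv2.minAreaRect(P);print(b,"u",P[:,0].min(),P[:,0].max(),"v",P[:,1].min(),P[:,1].max())
v=cv2.resize(s[120:200,220:310],(720,640),interpolation=cv2.INTER_CUBIC)[:600]
cv2.imwrite('pics/rest.png',np.clip(v.astype(float)*1.6,0,255).astype(np.uint8))
E
python3 pos.py
```

```text
[(566.0, (132, 151, 78, 27)), (4834.5, (60, 32, 131, 100))]
((4.870025634765625, -25.91722869873047), (79.94708251953125, 133.3229522705078), 0.12386661767959595) u -35.205395 44.820015 v -92.5347 40.687527
```

View pics/rest.png

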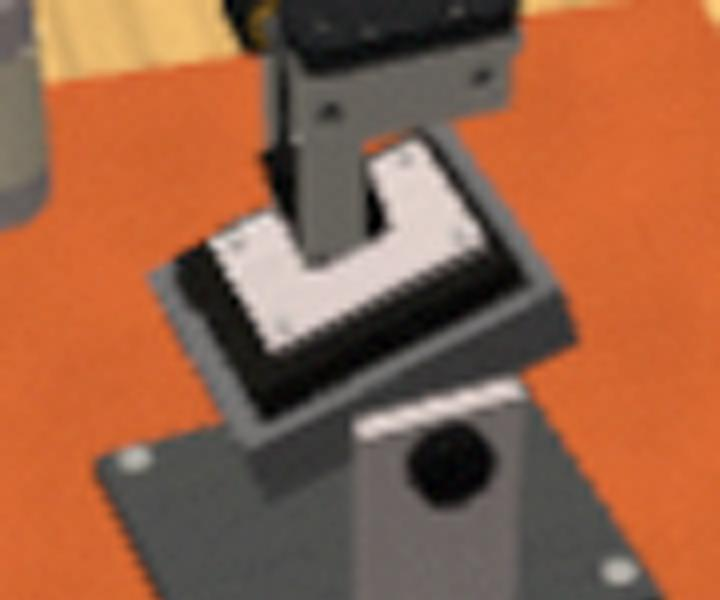

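The plate is at rest, parallel to the pad, with front corners at crop (275,352) and (488,240). It sits about 4–5 mm upslope of centre. Regrip and check the lateral (v) offset.

Call:
servo_tool --pt "0 0 0 0" --pt "0 0 0 0" --pt "0 0 0 0" --pt "0 0 0 0" --pt "0 0 0 0" --pt "0 0 0 0" --claw 255

```text
time: 20.98
tool_pos: [0.6056, 0.1801, 0.1682]
ee_rot: [3.142, 0.0, -3.016]
wrist_force: [-1.2, -0.4, 0.0]
width: 0.016
finger_force: 30.0
```

```bash
python3 pos.py >/dev/null; cat >>pos.py <<'E'
print("corners",[np.round(uv((220+X/8-.44,120+Y/8-.44)),1).tolist() for X,Y in((275,352),(488,240),(208,240),(420,135))])
E
python3 pos.py; python3 ang.py
```

```text
[(567.0, (132, 151, 78, 27)), (4817.0, (60, 32, 131, 100))]
((5.103946685791016, -25.901931762695312), (79.97545623779297, 133.5376434326172), 0.39037024974823) u -35.205395 45.003464 v -92.5347 40.687527
corners [[-34.5, -23.0], [46.1, -23.7], [-35.5, 41.6], [46.6, 38.0]]
t 21.38 pos [0.6056 0.1801 0.1682] rpy [ 180.      0.   -172.79] F [-0.25  0.41  0.22] T [ 0.099 -0.002 -0.021] w 0.016 ff 30.0 q6 -1.5
shift cm [-0.15  0.02  0.67]
turn 0.01
MG -0.04796812423063321
edge slope px -0.5138 13 0.142
11 -0.4151; 13 -0.4452; 15 -0.4758; 17 -0.5069; 19 -0.5387; 21 -0.5713; 23 -0.6048; 25 -0.6392; 27 -0.6748;
```

```bash
python3 - <<'E'
from h import *
s0=cv2.imread("pics/side0.png")
A=np.array([(105,293),(287,272),(262,66),(82,82)])*95/390+155-.5   # tray BL BR TR TL in top
B=np.array([(150,277),(252,440),(557,287)])/8+[220,120]-.44
P=[tri(a,b) for a,b in zip(A,B)]
for p,e in P: print(p.round(4),round(e,4))
p=[q[0] for q in P];print(np.linalg.norm(p[0]-p[1]),np.linalg.norm(p[1]-p[2]))
u=p[2]-p[1];y=p[0]-p[1];print("slope",np.degrees(np.arcsin(u[2]/np.linalg.norm(u))),"yaw",np.degrees(np.arctan2(u[1],u[0])))
c=(p[0]+p[2])/2;u/=np.linalg.norm(u);y/=np.linalg.norm(y);n=np.cross(u,y)
for h in(0,.006,.012,.016):print(h,(c+h*n).round(4))
# tray outer corners re-check by z: plate corners on plane c+(h+.006)n
for h in(.008,.012,.016):
    c2=c+(h+.006)*n;r=[]
    for X,Y in((275,352),(488,240),(208,240),(420,135)):
        o,d=ray("side",(220+X/8-.44,120+Y/8-.44));q=o+d*((c2-o)@n)/(d@n)-c2;r.append([q@u*1000,q@y*1000])
    print(h,np.round(r,1).tolist(),np.mean(r,0).round(1))
o=get_obs();G=o["tool_pos"]+[0,0,.005];print("G in tray frame mm",[(1000*((G-c)@k)).round(1) for k in(u,y,n)])
E
```

```text
[0.5545 0.2251 0.1136] 0.0009
[0.5684 0.1217 0.1242] 0.0005
[0.678  0.138  0.1542] 0.0023
0.10485434453888715 0.11480626242375537
slope 15.163528549304242 yaw 8.46475417550409
0 [0.6162 0.1815 0.1339]
0.006 [0.6146 0.1819 0.1397]
0.012 [0.613  0.1823 0.1454]
0.016 [0.6119 0.1825 0.1493]
0.008 [[-36.3, -33.7], [44.3, -31.7], [-35.1, 38.0], [47.7, 37.3]] [5.1 2.5]
0.012 [[-36.9, -38.7], [43.2, -36.8], [-35.7, 32.5], [46.6, 31.9]] [ 4.3 -2.8]
0.016 [[-37.4, -43.7], [42.2, -41.8], [-36.2, 27.1], [45.5, 26.4]] [ 3.5 -8. ]
G in tray frame mm [np.float64(-0.1), np.float64(-4.0), np.float64(40.5)]
```

All estimates agree: the plate is about 4 mm upslope and within 2 mm laterally. Lift slightly, shift 4 mm downslope and 1 mm in +y, then press along the pad normal.

Call:
servo_tool --pt "0.1 0 -0.3 0" --pt "0.3 0.05 -0.35 0" --pt "0.5 0.1 -0.25 0" --pt "0.5 0.1 -0.25 0" --pt "0.45 0.1 -0.05 0" --pt "0.38 0.1 0.13 0" --pt "0.32 0.1 0.32 0" --pt "0.25 0.1 0.5 0"

```text
time: 22.68
tool_pos: [0.6027, 0.1807, 0.1636]
ee_rot: [3.142, -0.0, -3.016]
wrist_force: [-2.1, -0.7, 2.4]
width: 0.016
finger_force: 30.0
```

Call:
servo_tool --pt "0 0 0 0" --pt "0 0 0 0" --pt "0 0 0 0"

```text
time: 23.05
tool_pos: [0.6028, 0.1807, 0.1633]
ee_rot: [3.142, -0.0, -3.016]
wrist_force: [-3.1, -0.8, 1.8]
width: 0.016
finger_force: 30.0
```

```bash
python3 ang.py
```

```text
t 23.05 pos [0.6028 0.1807 0.1633] rpy [ 1.8000e+02 -1.0000e-02 -1.7278e+02] F [-3.12 -0.77  1.78] T [-0.011  0.445  0.029] w 0.016 ff 30.0 q6 -1.5
shift cm [-0.41 -0.08  0.18]
turn 0.02
MG -0.13844960329736877
edge slope px -0.4899 23 0.249
11 -0.4151; 13 -0.4452; 15 -0.4758; 17 -0.5069; 19 -0.5387; 21 -0.5713; 23 -0.6048; 25 -0.6392; 27 -0.6748;
```

Call:
servo_tool --pt "0.1 0 0.1 0" --pt "0.2 0 0.2 0" --pt "0.3 0 0.3 0" --pt "0.3 0 0.4 0" --pt "0.3 0 0.4 0" --pt "0.3 0 0.4 0" --pt "0.3 0 0.4 0"

```text
time: 24.22
tool_pos: [0.6002, 0.1804, 0.1594]
ee_rot: [3.142, 0.001, -3.016]
wrist_force: [0.6, -0.8, 4.2]
width: 0.0158
finger_force: 30.0
```

```bash
python3 ang.py; python3 - <<'E'
from h import *
# line fits: pad/tray reference from side0 & press states, same fit for plate edge at rest
s=cv2.imread('pics/last.png').max(2).astype(float)
def fit(us,k0,b0,sgn,win):
    P=[]
    for u in us:
        v=int(round(b0+k0*(u-us[0])));c=s[v-win:v+win+1,u];d=sgn*np.diff(c);i=d.argmax()
        if 0<i<len(d)-1:
            y1,y2,y3=d[i-1:i+2];P.append((u,v-win+i+.5+.5*(y1-y3)/(y1-2*y2+y3)))
    P=np.array(P)
    for _ in range(3):
        k=np.polyfit(*P.T,1);r=abs(P[:,1]-np.polyval(k,P[:,0]));P=P[r<max(.25,2*np.median(r))]
    return k.round(4),len(P),P[[0,-1]].round(1).tolist()
print("tray rim inner",fit(range(256,284),-.52,170.5,1,3))
E
```

```text
t 24.23 pos [0.6002 0.1804 0.1594] rpy [ 1.7999e+02  3.0000e-02 -1.7279e+02] F [ 0.58 -0.81  4.24] T [ 0.068 -0.161 -0.002] w 0.0158 ff 30.0 q6 -1.5
shift cm [-0.68 -0.08 -0.21]
turn 0.01
MG -0.05280056212162827
edge slope px -0.4752 17 0.246
11 -0.4151; 13 -0.4452; 15 -0.4758; 17 -0.5069; 19 -0.5387; 21 -0.5713; 23 -0.6048; 25 -0.6392; 27 -0.6748; tray rim inner (array([ -0.5176, 303.1671]), 27, [[256.0, 170.9], [283.0, 156.6]])
```

Moments now vanish about the grip, so the load is centred (flush), with normal force about 5 N. One robust refit of the plate edge to confirm.

```bash
python3 - <<'E'
from h import *
s=cv2.imread('pics/last.png').max(2).astype(np.uint8)
s4=cv2.imread('pics/last.png')[120:195,220:310].astype(int)
m=((s4.max(2)-s4.min(2)<40)&(s4.min(2)>85)).astype(np.uint8)
f=s.astype(float);P=[]
for u in range(252,284):
    # lowest bright->dark transition inside the tray: scan up from the rim
    rim=303.17-.5176*u; c=f[int(rim)-16:int(rim)-1,u]; d=-np.diff(c); i=d.argmax()
    if 0<i<len(d)-1 and d[i]>15:
        a,b,e=d[i-1:i+2];P.append((u,int(rim)-16+i+.5+.5*(a-e)/(a-2*b+e)))
P=np.array(P)
print(P.round(1).tolist())
for _ in range(4):
    k=np.polyfit(*P.T,1);r=abs(P[:,1]-np.polyval(k,P[:,0]));P=P[r<max(.3,2*np.median(r))]
print(k,len(P),P[[0,-1]].tolist())
E
python3 pos.py
```

```text
[[252.0, 165.6], [253.0, 165.6], [254.0, 164.7], [255.0, 164.5], [256.0, 163.6], [257.0, 163.6], [258.0, 162.6], [259.0, 162.6], [260.0, 161.6], [261.0, 161.6], [262.0, 160.6], [263.0, 160.7], [264.0, 159.6], [265.0, 159.7], [266.0, 158.6], [267.0, 158.7], [268.0, 157.6], [269.0, 157.6], [270.0, 156.6], [271.0, 156.6], [272.0, 155.6], [273.0, 155.6], [274.0, 154.6], [275.0, 154.5], [276.0, 153.6], [277.0, 153.6], [279.0, 144.5], [280.0, 146.2], [281.0, 148.0], [282.0, 148.4], [283.0, 145.5]]
[ -0.5063675  293.48895197] 22 [[252.0, 165.55263157894737], [276.0, 153.6422018348624]]
[(568.0, (132, 151, 78, 27)), (4772.5, (52, 45, 130, 98))]
((-5.270053863525391, -29.817768096923828), (122.091552734375, 81.39523315429688), 87.02491760253906) u -43.509933 36.024593 v -92.5347 33.197773
corners [[-34.5, -23.0], [46.1, -23.7], [-35.5, 41.6], [46.6, 38.0]]
```

Plate edge slope is -0.506 against the rim's -0.518 (within about 1°), offset about 2–3 mm, force about 5 N. A short settle check, then hand in.

Call:
servo_tool --pt "0 0 0 0" --pt "0 0 0 0" --pt "0 0 0 0" --pt "0 0 0 0" --pt "0 0 0 0" --pt "0 0 0 0" --pt "0 0 0 0" --pt "0 0 0 0"

```text
time: 25.72
tool_pos: [0.6, 0.1804, 0.1592]
ee_rot: [3.141, 0.0, -3.016]
wrist_force: [1.1, -1.1, 5.0]
width: 0.0157
finger_force: 30.0
```

```bash
python3 -c "
from h import *
to((.607,.1805,.1615),7.2);o=get_obs();print('MG',o['wrist_torque'][1]+.187*o['wrist_force'][0])
if o['finger_force']>20 and 2<o['wrist_force'][2]<6.5: print(close_job())"
```

```text
t 25.73 pos [0.6    0.1804 0.1592] rpy [ 179.99    0.   -172.78] F [ 1.1  -1.05  5.05] T [ 0.109 -0.239 -0.06 ] w 0.0157 ff 30.0 q6 -1.5
shift cm [-0.69 -0.08 -0.23]
turn 0.02
MG -0.03249606261615348
the job is handed in; nothing more can be done
None
```

I handed the job in with the plate still gripped at 30 N and held on the pad. By my measurements it lies flush to within about 1°, is 2–3 mm off centre, and presses with about 5–6 N, near half travel; the judge's result was not shown.

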